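# Set the rocking jig to the marked angle with a clip-on pendulum gauge

### The arm

A 6-joint arm with a two-finger parallel gripper is mounted at the origin on the work surface. World frame = base frame: x ahead of the robot, y to its left, z up, the work surface at z = 0. Lengths are in m, angles in rad, forces in N, time in s.
With the tool pointing down it reaches from about 0.35 to 0.975 m from the base axis. Payload 7.1 kg.
Tool frame: the origin (TCP) lies midway between the tips of the shut fingers; the grasp point (between the pads) lies 19 mm behind it; z points along the fingers, y is the line along which they close (so a half turn about z gives the same grasp; the last joint's range is limited). The gripper opens to 88 mm and grips with 3 to 60 N. Pads are 20 mm wide; open, the fingers measure 115 mm over their backs; the gripper's body (75 mm by 178 mm) begins 61 mm behind the grasp point.
Start: joints at [1.288, 0.423, 1.63, -0, 1.089, -0.019], TCP at [0.163, 0.603, 0.223] pointing down, gripper open.
Joint ranges: [-3, 3], [-0.9, 2.11], [0.09, 2.58], [-1.31, 4.45], [0.11, 2.69], [-2.54, 2.54]. Speed limits (rad/s): [2.39, 2.39, 3.01, 3.14, 3.14, 3.14].

### API

Orientations are given as a unit quaternion [w, x, y, z].
In Python, from station import move_pose, movel, movej, command_gripper, wait, inverse_kinematics, read_camera, camera_info, MotionError, job_done, get_time, get_joint_pos, get_qvel, get_effort, get_tcp_pos, get_ee_rot, get_ft_force, get_ft_torque, get_grip_width, get_finger_force gives the robot as it stands. Calls block until the motion is done:
- move_pose(position, orientation): joint-space move of the TCP to a pose.
- movel(position, frame=None, v=0.15, until_force=None): straight line of the TCP; frame=None keeps the orientation; v is the mean speed in m/s. With until_force (N) it stops when the force on the tool has changed by that much, and returns True; else False.
- movej(angles): joint-space move.
- command_gripper(opening): opening from 0.0 (shut) to 1.0 (fully open); the grip force is fixed at half the most; returns when the fingers have stopped.
- wait(seconds).
- inverse_kinematics(position, orientation): joint angles nearest the present ones, or None.
- read_camera(name): name is "scene" or "top" or "wrist"; returns the picture (420x560x3 uint8, red, green, blue); there is no depth.
- camera_info(name): a dict with "intrinsics" (3x3 intrinsics, pixels), "T" (4x4, takes a point from camera to world coordinates); the wrist camera has in their place "tool_from_camera" (4x4, takes a point from camera to tool coordinates, whose origin is the TCP and whose axes are the flange's). Camera axes: x right, y up, looking along -z (the intrinsics and any distortion apply to the point x, -y, -z); pixel columns grow to the right and rows downward; lengths in m; the calibration is good to about 2 mm. A picture is of the moment at which its call begins: read the wrist's pose just before it. camera_info takes no time and is no camera call.
A pose or a line that the arm cannot do raises MotionError and nothing moves.
- job_done(): hands the job in; it is judged then, once.
Readings, each from a call of its own:
- get_time(): time.
- get_joint_pos(): joint angles.
- get_qvel(): joint speeds.
- get_effort(): joint torques, N m.
- get_tcp_pos(): TCP position.
- get_ee_rot(): TCP orientation.
- get_ft_force(): force on the tool from outside, world axes, zero at the start.
- get_ft_torque(): the same for the moment, N m.
- get_grip_width(): opening from 0.0 (shut) to 1.0 (fully open).
- get_finger_force(): force on a finger pad.
Only numpy, scipy, OpenCV 4.12 (cv2) and the standard library are available. Lean on these libraries where they do the work, as an engineer would, in place of code of your own. Each camera call takes 0.05 s, during which the arm holds its last target. There are 200 camera calls.

### The job

Take the clip-on angle gauge off its wooden stand and clip it squarely onto the low half of the wooden jig's rib, pushed fully down with its dial facing away from the robot, and let go of it. Then grip the jig by the bare half of its rib and rock it on the high bar of the uneven stud block until the gauge's swinging pointer settles on the black mark, and finish while still holding it there, the jig resting on that bar. Leave the other things on the bench where they are and never set the gauge down on the bench.

Things in the scene. Friction and masses are not known exactly. Their poses are not given: they have to be found in the camera images.
- gauge: clip-on angle gauge, 160 g: a big spring clip, 108 mm tall, with a white dial 80 mm across on its fixed leg. Origin: bottom of the clip, mid-gap between the closed jaws; x out of the dial, y along the edge it clips on, z up to the handles. Fixed leg x = 7 to 15 mm, its inner face lies on the edge. A bridge at z = 26 mm rests on the edge's top when fully down
- grip (a point): midway between the two black squeeze handles when fully squeezed: gauge (0, 0, 100 mm). Handles: z = 76 to 108 mm, 24 mm wide in y, at x = -30 to 15 mm over their outer faces when clipped on; pinched along x to the stop, x = -15 to 15 mm. Takes about 9 N; grip with 20 to 60 N
- dial (a point): centre of the dial's face, gauge x = 19 mm, z = 36 mm. The dial's rim tops out at z = 76 mm and the pointer stands out to x = 23 mm: fingers on that side must stay above the rim
- jaw: the clip's moving jaw with its handle, behind the dial (gauge -x side), hinged 44 mm above the gauge's bottom; origin on the hinge pin. Its rubber pad is at gauge x = -7 mm when closed on a 14 mm edge and about -15 mm when the handles are squeezed to the stop; the spring presses it with about 9 N
- pointer (a joint): angle of the swinging pointer in the dial, rad: 0 when it points at the gauge's bottom, positive with its tip towards the gauge's +y. It hangs plumb: if the gauge leans about its x axis (positive: +y side raised) it reads minus that lean. It swings for about a second
- index (a joint): angle of the black mark on the dial, same sense and zero as the pointer; between 0 and 0.24; stays put during a run. The pointer is on the mark when the two angles agree
- pointer_tip (a point): tip of the pointer, 36 mm from the dial's centre
- jig: light wooden jig of T section, loose, about 400 g, 240 mm long (y): base 44 mm (x) by 22 mm thick, upright rib 14 mm thick (x) along its middle, top 72 mm above the underside. Origin: centre of the underside; x away from the robot, z up along the rib. Starts lying on both bars, -y half low: lean about 0.15 rad about its x axis. The mark needs a lean of 0 to -0.24 rad
- rib_low (a point): top of the rib in the middle of the low half, jig y = -65 mm, z = 72 mm: the gauge belongs about here
- rib_high (a point): top of the rib right over the high bar, jig y = 50 mm, z = 72 mm: a good place to grip; the rib is free 50 mm down from its top on both sides
- stud: uneven stud block, fixed: dark wood 70 x 250 x 20 mm with two round steel bars across it (radius 10 mm, 60 mm long in x). Origin: centre of the underside; y along the block. High bar at y = 50 mm, its axis 40 mm above the bench; low bar at y = -80 mm, its axis 20 mm above the bench
- crest (a point): middle of the top of the high bar, 50 mm above the bench, 10 mm above the bar's axis
- stand: wooden parking stand, fixed: base 80 x 110 x 15 mm with an upright tongue 14 mm thick (x), 70 mm long (y), its top 65 mm above the bench. Origin: centre of the underside. The gauge starts clipped on the tongue, fully down, axes alike; lift it straight up with the handles squeezed
- tin: round tin, 68 mm across, 90 mm tall, loose
- tape: roll of paper tape lying flat, 100 mm across, 24 mm tall, loose
- offcut: small dark wood offcut 50 x 80 x 30 mm, loose
- driver: screwdriver lying down, 190 mm long, loose
- glue: glue bottle standing up, 44 mm across, 110 mm tall, loose
- mark (a point): middle of the black mark, a tooth 6 mm wide and 9 mm long near the dial's rim, 36 mm from the dial's centre; its z axis points to the centre, y across the mark
- blanks: small closed cardboard box 60 x 90 x 40 mm, loose
Mind the look-alikes: they are no part of the job. Leave any red look-alike of the jig alone.

How it is judged:
By the outcome, as a careful person would: the job done as asked, in the order asked, and still so for the second after the job is handed in, while the arm keeps its last pose, push and grip.
It also fails if it takes over 51 s, if anything falls off the work surface, if the arm or the gripper's body presses on something with over 40 N, if the wrist force passes 120 N, or if a joint passes its speed limit or range.

## Working session

There is one attempt and no reset: what is moved stays moved. The work goes in short steps, each a Python script; the robot and the scene stay as the last script left them, time stands still between calls to the robot, and variables do not carry over. Pictures are saved under pics/ and viewed, at most 10 in all, crops included, and the job is handed in when it is done.

```bash
mkdir -p pics; ls; python3 - <<'E'
from station import *
import cv2,numpy as np
np.set_printoptions(precision=4,suppress=True)
for n in("scene","top"):
    cv2.imwrite(f"pics/{n}0.png",cv2.resize(read_camera(n)[:,:,::-1],(800,600),interpolation=cv2.INTER_CUBIC))
    print(n,camera_info(n))
print(camera_info("wrist"),get_time(),get_ee_rot())
E
```

```text
pics
scene {'intrinsics': array([[391.1097,   0.    , 283.0278],
       [  0.    , 391.1097, 211.061 ],
       [  0.    ,   0.    ,   1.    ]]), 'T': array([[-0.3212, -0.7701,  0.5511,  1.0746],
       [ 0.947 , -0.2666,  0.1793,  0.2079],
       [ 0.0088,  0.5795,  0.8149,  0.9883],
       [ 0.    ,  0.    ,  0.    ,  1.    ]])}
top {'intrinsics': array([[479.2746,   0.    , 276.3475],
       [  0.    , 479.2746, 212.6906],
       [  0.    ,   0.    ,   1.    ]]), 'T': array([[-0.0243,  0.985 , -0.1706,  0.3245],
       [-0.9997, -0.0253, -0.0039,  0.0124],
       [-0.0081,  0.1704,  0.9853,  1.1104],
       [ 0.    ,  0.    ,  0.    ,  1.    ]])}
{'intrinsics': array([[375.7372,   0.    , 280.5298],
       [  0.    , 375.7372, 206.7303],
       [  0.    ,   0.    ,   1.    ]]), 'tool_from_camera': array([[-0.0003,  0.9671,  0.2545,  0.0691],
       [ 1.    ,  0.0003, -0.0001, -0.0003],
       [-0.0001,  0.2545, -0.9671, -0.162 ],
       [ 0.    ,  0.    ,  0.    ,  1.    ]])} 0.1 [-0.0001  0.1315  0.9913 -0.0007]
```

View pics/top0.png

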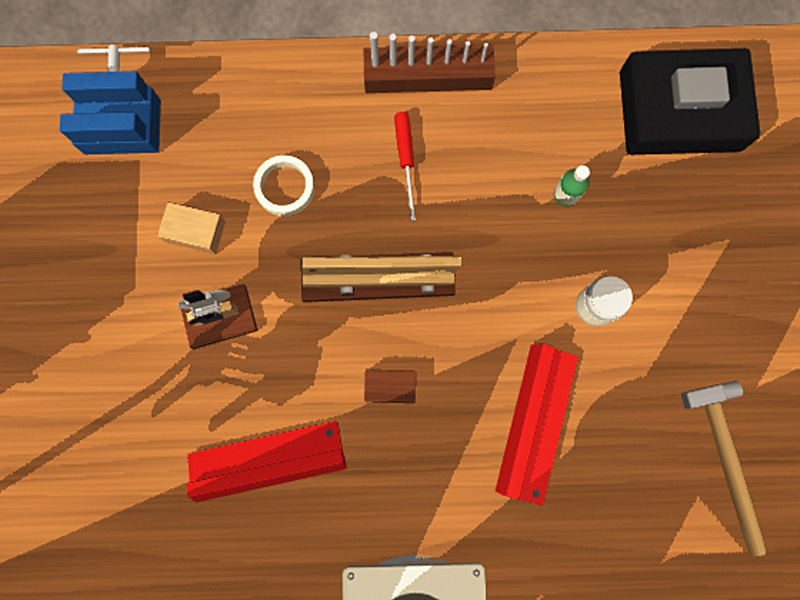

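View pics/scene0.png

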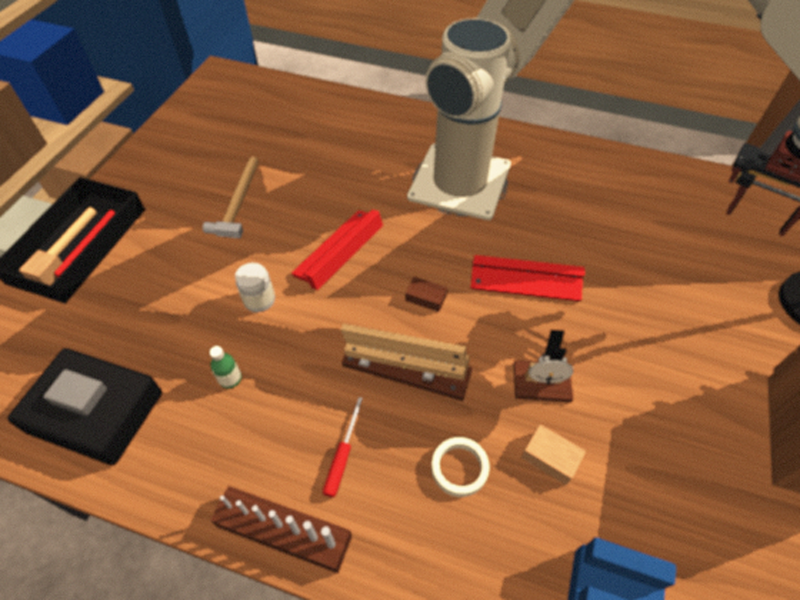

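The top view (800 px wide) shows these candidates:
- **Jig:** the wooden one lies on the stud at (380,275). The red look-alikes at (265,460) and (538,425) are to be left alone.
- **Gauge:** the only one is on the stand at (215,315). The blanks box (190,227) and the offcut (390,386) are not relevant.

Next I'll take close crops of the jig and gauge and look for a viewpoint in front of the dial.

```bash
cat > h.py <<'E'
from station import *
import cv2,numpy as np
from scipy.spatial.transform import Rotation as Ro
np.set_printoptions(precision=4,suppress=True)
def cam(n):
    i=camera_info(n)
    if n!="wrist": return i["intrinsics"],i["T"]
    T=np.eye(4);T[:3,:3]=R_(get_ee_rot());T[:3,3]=get_tcp_pos()
    return i["intrinsics"],T@i["tool_from_camera"]
def R_(q): return Ro.from_quat(np.r_[q[1:],q[0]]).as_matrix()
def Q_(R): q=Ro.from_matrix(R).as_quat(); return [float(v) for v in (q[3],q[0],q[1],q[2])]
def ray(KT,uv):
    K,T=KT; d=np.linalg.solve(K,[uv[0],uv[1],1.]); return T[:3,3],T[:3,:3]@[d[0],-d[1],-d[2]]
def onplane(KT,uv,p,n=(0,0,1)):
    o,d=ray(KT,uv); return o+d*(np.dot(np.subtract(p,o),n)/np.dot(d,n))
def proj(KT,P):
    K,T=KT; c=(np.atleast_2d(P)-T[:3,3])@T[:3,:3]; c=c*[1,-1,-1]; p=c@K.T; return p[:,:2]/p[:,2:]
E
python3 - <<'E'
from h import *
t=cam("top"); s=.7
for n,u,v,z in [("st bl",193,348,0.),("st br",257,328,0.),("st tr",247,286,.015),("stud tl",302,257,.02),("stud bl",303,300,.02),("stud br",455,294,.02),("jig ribR",461,261,.07),("jig ribL",302,261,.07)]:
    print(n,onplane(t,(u*s,v*s),(0,0,z)))
a=read_camera("top")[:,:,::-1]; b=read_camera("scene")[:,:,::-1]
r=lambda im:cv2.resize(im,(800,300),interpolation=cv2.INTER_CUBIC)
# top crop x 120..330 y165..250 ; scene crop
c1=cv2.resize(a[165:250,115:335],None,fx=3.6,fy=3.6,interpolation=cv2.INTER_CUBIC)
c2=cv2.resize(b[218:292,225:445],None,fx=3.6,fy=3.6,interpolation=cv2.INTER_CUBIC)
cv2.imwrite("pics/crop1.png",np.vstack([c1,c2])); print(c1.shape,c2.shape)
# viewpoint search
g=np.array([.45,.335,.036]) ; tc=camera_info("wrist")["tool_from_camera"]
res=[]
for el in (30,40,50,60):
  for az in (-60,-40,-20,0,20,40,60):
    for d in (.2,.25):
      dirv=np.array([np.cos(np.radians(el))*np.cos(np.radians(az)),np.cos(np.radians(el))*np.sin(np.radians(az)),np.sin(np.radians(el))])
      zc=dirv
      x0=np.cross([0,0,1],zc);x0/=np.linalg.norm(x0);y0=np.cross(zc,x0)
      for ro in range(0,360,30):
        c,si=np.cos(np.radians(ro)),np.sin(np.radians(ro))
        T=np.eye(4);T[:3,:3]=np.c_[c*x0+si*y0,-si*x0+c*y0,zc];T[:3,3]=g+d*dirv
        W=T@np.linalg.inv(tc)
        if W[2,3]<.08: continue
        q=inverse_kinematics([float(v) for v in W[:3,3]],Q_(W[:3,:3]))
        if q is not None: res.append((el,az,d,ro,W[:3,3].round(3),np.array(q).round(2)))
for r in res: print(*r)
E
```

```text
st bl [0.4521 0.3477 0.    ]
st br [0.4824 0.2434 0.    ]
st tr [0.5499 0.2574 0.015 ]
stud tl [0.595  0.1667 0.02  ]
stud bl [0.5234 0.1651 0.02  ]
stud br [ 0.527  -0.0812  0.02  ]
jig ribR [ 0.5697 -0.0883  0.07  ]
jig ribL [0.5762 0.1596 0.07  ]
(306, 792, 3) (266, 792, 3)
30 -60 0.25 180 [0.476 0.289 0.096] [0.15 0.69 1.79 0.8  1.16 2.24]
30 -60 0.25 210 [0.466 0.281 0.093] [0.1  0.68 1.9  0.94 1.08 1.58]
30 -60 0.25 240 [0.46  0.272 0.085] [0.04 0.72 1.95 1.08 1.1  0.89]
30 -40 0.25 180 [0.49  0.301 0.096] [0.22 0.77 1.59 0.61 1.37 2.17]
30 -40 0.25 210 [0.484 0.29  0.093] [0.16 0.76 1.68 0.72 1.3  1.56]
30 -40 0.25 240 [0.481 0.28  0.085] [0.1  0.8  1.72 0.82 1.31 0.93]
30 -20 0.25 180 [0.5   0.317 0.096] [0.31 0.85 1.41 0.45 1.55 2.06]
30 -20 0.25 210 [0.497 0.304 0.093] [0.25 0.84 1.48 0.54 1.5  1.48]
30 -20 0.25 240 [0.498 0.294 0.085] [0.19 0.88 1.49 0.63 1.53 0.9 ]
30 0 0.25 150 [0.505 0.348 0.093] [0.47 0.97 1.19 0.23 1.79 2.45]
30 0 0.25 180 [0.503 0.335 0.096] [0.42 0.91 1.27 0.3  1.69 1.91]
30 0 0.25 210 [0.505 0.322 0.093] [0.35 0.91 1.31 0.38 1.67 1.36]
30 0 0.25 24
[... 10806 characters left out ...]
0.387 0.089] [ 0.76  0.95  1.19 -0.2   1.75 -1.81]
60 60 0.25 30 [0.467 0.391 0.091] [ 0.82  0.91  1.27 -0.28  1.67 -2.28]
60 60 0.25 120 [0.444 0.369 0.108] [ 0.83  0.66  1.6  -0.32  1.23  2.5 ]
60 60 0.25 150 [0.448 0.357 0.113] [ 0.76  0.61  1.65 -0.23  1.14  1.9 ]
60 60 0.25 180 [0.458 0.349 0.114] [ 0.68  0.6   1.64 -0.1   1.15  1.26]
60 60 0.25 210 [0.471 0.345 0.113] [ 0.62  0.65  1.56 -0.01  1.25  0.65]
60 60 0.25 240 [0.483 0.347 0.108] [0.59 0.73 1.45 0.03 1.4  0.11]
60 60 0.25 270 [0.491 0.355 0.102] [ 0.6   0.83  1.33  0.02  1.56 -0.39]
60 60 0.25 300 [0.494 0.367 0.095] [ 0.64  0.91  1.23 -0.04  1.69 -0.86]
60 60 0.25 330 [0.489 0.378 0.091] [ 0.7   0.95  1.18 -0.12  1.76 -1.34]
```

View pics/crop1.png

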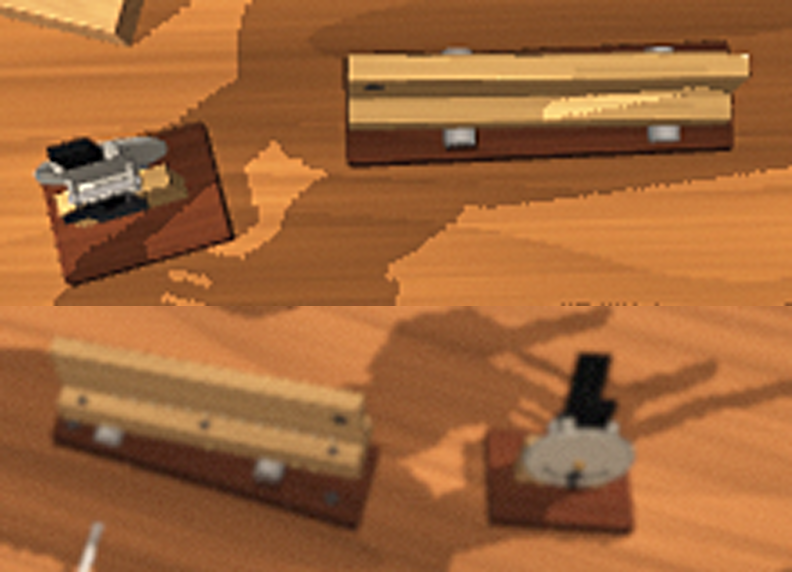

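```bash
cat >> h.py <<'E'
def view(g,el,az,d,ros):
    tc=camera_info("wrist")["tool_from_camera"]; e,a=np.radians([el,az]); out=[]
    zc=np.array([np.cos(e)*np.cos(a),np.cos(e)*np.sin(a),np.sin(e)])
    x0=np.cross([0,0,1],zc);x0/=np.linalg.norm(x0);y0=np.cross(zc,x0)
    for ro in ros:
        c,s=np.cos(np.radians(ro)),np.sin(np.radians(ro))
        T=np.eye(4);T[:3,:3]=np.c_[c*x0+s*y0,-s*x0+c*y0,zc];T[:3,3]=np.asarray(g)+d*zc
        W=T@np.linalg.inv(tc); p=[float(v) for v in W[:3,3]]
        q=inverse_kinematics(p,Q_(W[:3,:3]))
        if q is not None: out.append((np.abs(np.subtract(q,get_joint_pos())).max(),p,Q_(W[:3,:3]),ro))
    return min(out) if out else None
def snap(n,f,s=1.43):
    KT=cam(n); im=read_camera(n)
    cv2.imwrite(f"pics/{f}.png",cv2.resize(im[:,:,::-1],(800,600),interpolation=cv2.INTER_CUBIC)); np.savez(f"pics/{f}.npz",K=KT[0],T=KT[1],im=im)
E
python3 - <<'E'
from h import *
v=view([.526,.311,.07],40,16,.28,[180,165,195,150,210]); print(v)
move_pose(v[1],v[2]); wait(.15); snap("wrist","w1"); print(get_time())
v=view([.56,.04,.05],80,180,.36,[0,15,-15,30,-30,90,-90,180]); print(v)
movel((np.array(get_tcp_pos())+[.02,-.02,.1]).tolist(),v=.3)
move_pose(v[1],v[2]); wait(.15); snap("wrist","w2"); print(get_time())
E
```

```text
(np.float64(1.2082794832632227), [0.5938910875982746, 0.31694735675349905, 0.15487105561456918], [-0.09661381763532972, 0.8811416432772776, 0.3446790441208315, -0.30895231228863773], 210)
2.325
(np.float64(1.2539890876225264), [0.5056188023532437, 0.027431239070850745, 0.22876818368429158], [-0.010522149133967764, 0.9434265965553328, 0.2585480121969131, 0.20733660236110915], 30)
4.3
```

View pics/w1.png

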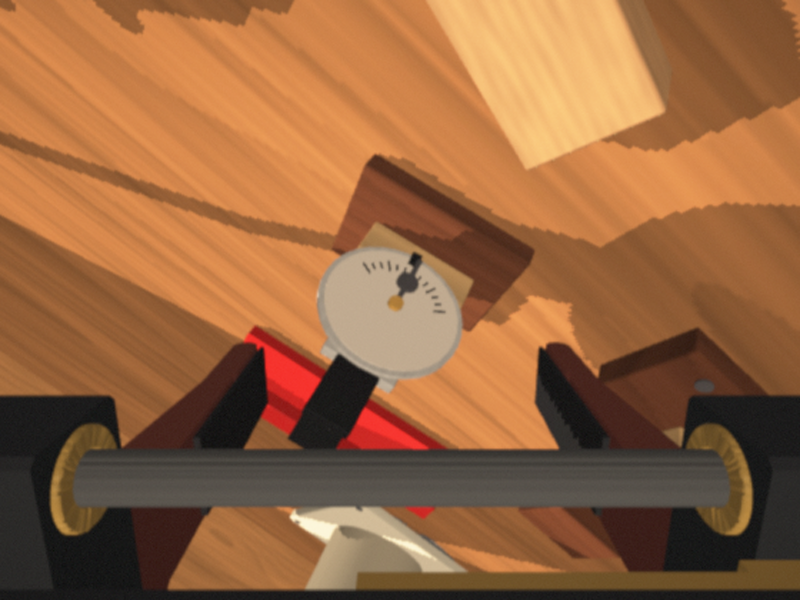

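View pics/w2.png

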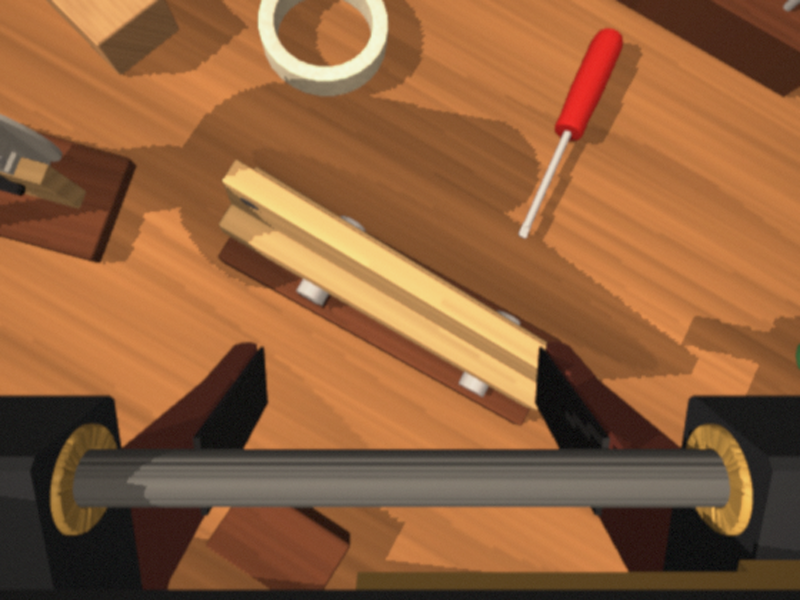

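w1 shows the dial hub at (395,302), the mark and pointer area at (408–415,259–282), and the front stand corners at (375,155) and (533,252). w2 shows the jig with rib end corners at (237,160) and (223,180), and bar ends at (313,291) and (474,384). Now I'll fit the poses.

```bash
cat > fit.py <<'E'
from h import *
from scipy.optimize import least_squares
L=lambda f:(lambda z:(z["K"],z["T"],z["im"]))(np.load(f"pics/{f}.npz"))
K1,T1,I1=L("w1");K2,T2,I2=L("w2");W1=(K1,T1);W2=(K2,T2);TP=cam("top")
s=.7; c=lambda u,v:(u/3.6+115,v/3.6+165)
def Tr(x,y,th,z=0):
    T=np.eye(4);T[:3,:3]=Ro.from_euler("z",th).as_matrix();T[:3,3]=[x,y,z];return T
ap=lambda T,P:T[:3,:3]@np.array(P)+T[:3,3]
def rep(obs,f): return np.concatenate([proj(C,f(P))[0]-uv for C,P,uv in obs])
so=[(W1,(.04,.055,0),(375*s,155*s)),(W1,(.04,-.055,0),(533*s,252*s)),(W2,(.04,-.055,0),(133*s,160*s)),(W2,(-.04,-.055,0),(98*s,262*s)),
 (TP,(.04,-.055,0),c(205,122)),(TP,(-.04,-.055,0),c(233,240)),(TP,(-.04,.055,0),c(70,283)),(W1,(.019,0,.075),(395*s,302*s))]
r=least_squares(lambda p:rep(so,lambda P:ap(Tr(*p),P)),[.506,.306,.283],loss="soft_l1")
print("stand",r.x,rep(so,lambda P:ap(Tr(*r.x),P)).round(1))
ph=np.arctan2(20,130)
def jig(p):
    S=Tr(*p[:3]); y=p[4]; z=.040+.010/np.cos(ph)+(y-.05)*np.tan(ph)
    J=Tr(p[3],p[4],p[5],z); J[:3,:3]=J[:3,:3]@Ro.from_euler("x",ph).as_matrix(); return S,S@J
bo=[(TP,(-.035,.125,0),c(347,165)),(TP,(-.035,-.125,0),c(732,148)),(W2,(-.026,.05,.048),(313*s,291*s)),(W2,(-.026,-.08,.028),(474*s,384*s)),
 (TP,(-.026,.05,.048),c(460,136)),(TP,(-.026,-.08,.028),c(663,131))]
jo=[(W2,(.007,.12,.072),(237*s,160*s)),(W2,(-.007,.12,.072),(223*s,180*s)),(TP,(.007,.12,.072),c(348,56)),(TP,(-.007,.12,.072),c(348,79)),
 (TP,(.007,-.12,.072),c(748,55)),(TP,(-.007,-.12,.072),c(748,76))]
def edge(p): # point on w2 far edge
    J=jig(p)[1]; a,b=proj(W2,[ap(J,(.007,.05,.072)),ap(J,(.007,-.11,.072))]); d=(b-a)/np.linalg.norm(b-a); n=np.array([-d[1],d[0]])
    return [((np.array([545,343])*s)-a)@n]
F=lambda p:np.r_[rep(bo,lambda P:ap(jig(p)[0],P)),rep(jo,lambda P:ap(jig(p)[1],P)),edge(p)]
q=least_squares(F,[.56,.04,0,0,0,0],loss="soft_l1")
print("stud,jig",q.x,F(q.x).round(1)); J=jig(q.x)[1]; print(J)
np.savez("fit.npz",stand=r.x,J=J,S=jig(q.x)[0])
# rectify dial
G=Tr(*r.x,.039); R=800
def rect(G,C,I,N=360,h=.045,px=.019):
    P=[ap(G,(px,y,z)) for y,z in [(-h,.036+h),(h,.036+h),(h,.036-h),(-h,.036-h)]]
    M=cv2.getPerspectiveTransform(proj(C,P).astype(np.float32),np.float32([[0,0],[N,0],[N,N],[0,N]]))
    return cv2.warpPerspective(I,M,(N,N),flags=cv2.INTER_CUBIC)
if __name__=="__main__":
    a=rect(G,W1,I1,560); x=(I1[100:300,180:360])
    cv2.imwrite("pics/dial.png",np.hstack([a,cv2.resize(x[65:170,35:150],(230,210),interpolation=cv2.INTER_CUBIC).repeat(1,0).__class__(0) if 0 else cv2.copyMakeBorder(cv2.resize(x[65:170,35:150],(230,210),interpolation=cv2.INTER_CUBIC),0,350,0,0,cv2.BORDER_CONSTANT)])[:,:,::-1])
E
python3 fit.py
```

```text
stand [0.5033 0.3076 0.2464] [-0.4 -4.6  1.7 -3.1  2.8  3.1  0.7  0.8 -0.4  0.3 -0.3 -0.1 -0.8  0.5
 -1.9  1.5]
stud,jig [ 0.5613  0.0439  0.0197 -0.0002 -0.0014 -0.0001] [ 0.6  0.5 -0.3  0.5 -0.7 -0.4  1.5  0.3 -0.7 -0.5  0.   0.   0.  -1.
 -0.2  0.5  0.  -0.   0.1  0.1  0.2 -0.7  0.6 -0.2 -0.4]
[[ 0.9998 -0.0194  0.003   0.5611]
 [ 0.0197  0.9882 -0.152   0.0425]
 [ 0.      0.1521  0.9884  0.0422]
 [ 0.      0.      0.      1.    ]]
```

View pics/dial.png

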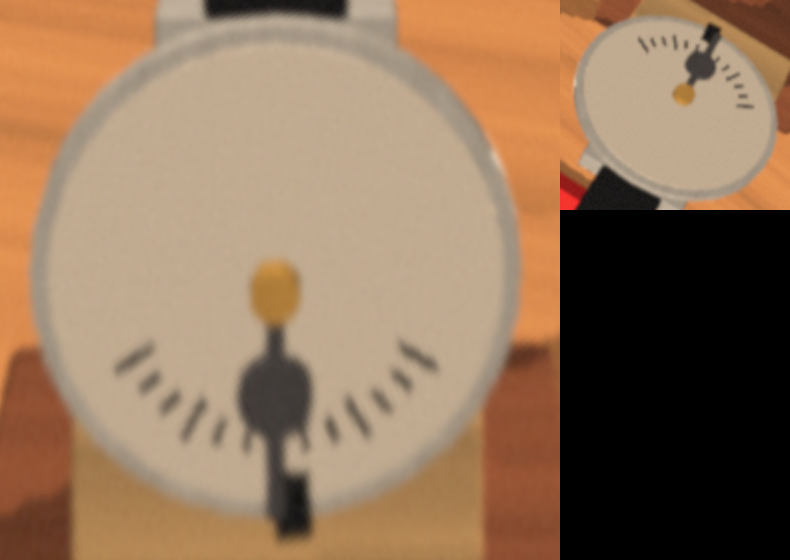

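The jig pose fits well. The mark sits slightly to the gauge's +y side, at roughly 0.05 rad, and I'll refine that once the pointer is clear of it. Picking now.

```bash
cat >> h.py <<'E'
def tool(G,sg): # tool frame on a gauge/jig-like frame: closes along x, points down -z
    R=G[:3,:3]; y=sg*R[:,0]; z=-R[:,2]; return Q_(np.c_[np.cross(y,z),y,z])
def at(G,p): return [float(v) for v in G[:3,:3]@np.array(p)+G[:3,3]]
def Tz(x,y,th,z):
    T=np.eye(4);T[:3,:3]=Ro.from_euler("z",th).as_matrix();T[:3,3]=[x,y,z];return T
E
python3 - <<'E'
from h import *
f=np.load("fit.npz");G=Tz(*f["stand"],.039);J=f["J"]
for sg in(1,-1):
    for n,F,p in(("pick",G,(.0025,0,.081)),("place",J,(0,-.065,.127)),("grip",J,(0,.05,.04))):
        print(sg,n,inverse_kinematics(at(F,p),tool(F,sg)))
def ok(sg): return all(inverse_kinematics(at(F,p),tool(F,sg)) is not None for F,p in((G,(.0025,0,.081)),(J,(0,-.065,.127)),(J,(0,.05,.04))))
sg=min((s for s in(1,-1) if ok(s)),key=lambda s:np.abs(np.subtract(inverse_kinematics(at(G,(0,0,.1)),tool(G,s)),get_joint_pos())).max())
print(sg)
move_pose(at(G,(.0025,0,.145)),tool(G,sg)); wait(.1); snap("wrist","w3")
E
```

```text
1 pick [ 0.5272  0.509   1.7706 -0.      0.862   0.2808]
1 place [-0.1758  0.4327  1.8016  0.185   0.9453 -0.3069]
1 grip [ 0.0479  0.5266  1.8512  0.2198  0.7716 -0.1302]
-1 pick None
-1 place None
-1 grip None
1
```

View pics/w3.png

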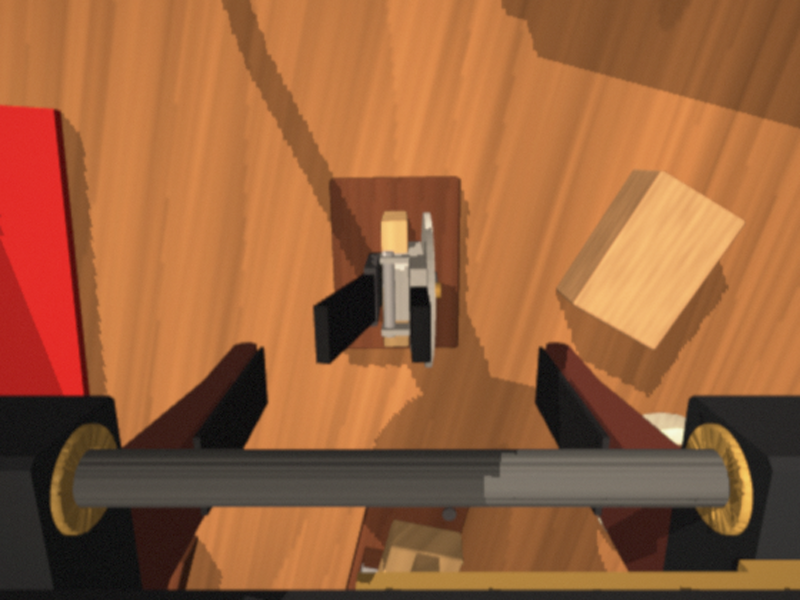

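w3 shows the clip between the fingers and the stand squarely aligned. The tongue end corners are at about (382,212) and (407,212), and the base corners at (331,178) and (460,178). I'll check those against the fit, then pick.

```bash
python3 - <<'E'
from h import *
from scipy.optimize import least_squares
z=np.load("pics/w3.npz");C=(z["K"],z["T"]);f=np.load("fit.npz")
P=[(.007,.035,.065),(-.007,.035,.065),(.04,.055,.015),(-.04,.055,.015),(.04,-.055,.015)]
O=np.array([(407,212),(382,212),(460,178),(331,178),(458,346)])*.7
F=lambda p:(proj(C,[at(Tz(*p,0),q) for q in P])-O).ravel()
r=least_squares(F,f["stand"]);print(f["stand"],F(f["stand"]).round(1),r.x,F(r.x).round(1))
p=(np.array(f["stand"])+2*r.x)/3; G=Tz(*p,.039);print(p)
movel(at(G,(.0025,0,.145)),frame=tool(G,1),v=.1)
print(movel(at(G,(.0025,0,.081)),v=.12,until_force=8),get_ft_force())
command_gripper(0.); print(get_grip_width()*88,get_finger_force(),get_ft_force(),get_time())
movel(at(G,(.0025,0,.081+.12)),v=.15); print(get_grip_width()*88,get_ft_force(),get_time())
snap("wrist","w4")
E
```

```text
[0.5033 0.3076 0.2464] [ 1.5  4.5  0.3  4.5  1.9 -1.9 -0.7 -1.6  0.2  0.9] [0.5025 0.3086 0.2469] [ 0.8  2.9 -0.5  3.   1.3 -3.3 -1.4 -3.  -0.3 -0.3]
[0.5027 0.3082 0.2468]
False [ 0.141  -0.0717  0.2964]
28.466975150398554 29.915840327739716 [-1.0174 -2.0562  9.352 ] 7.4333
28.40652185312614 [-1.1097  0.1957 -1.8524] 8.3833
```

The gauge is held: the force reads its weight. Moving on to the placing.

```bash
python3 - <<'E'
from h import *
J=np.load("fit.npz")["J"]; q=tool(J,1); z0=.127
move_pose(at(J,(.0035,-.065,z0+.08)),q); wait(.1); f0=np.array(get_ft_force())
print(movel(at(J,(.0035,-.065,z0+.010)),v=.12,until_force=6),np.array(get_ft_force())-f0,get_time())
print(movel(at(J,(.0035,-.065,z0-.005)),v=.02,until_force=4),np.array(get_ft_force())-f0)
t=J[:3,:3].T@(np.array(get_tcp_pos())-J[:3,3]); print("tcp in jig",t,get_time())
snap("wrist","w5"); cv2.imwrite("pics/s5.png",cv2.resize(read_camera("scene")[190:330,220:420,::-1],(800,560),interpolation=cv2.INTER_CUBIC))
E
```

```text
False [ 0.5121 -0.2203  0.5625] 10.65
True [-0.7159 -0.5525  8.2344]
tcp in jig [ 0.0034 -0.0651  0.1278] 11.175
```

View pics/w5.png

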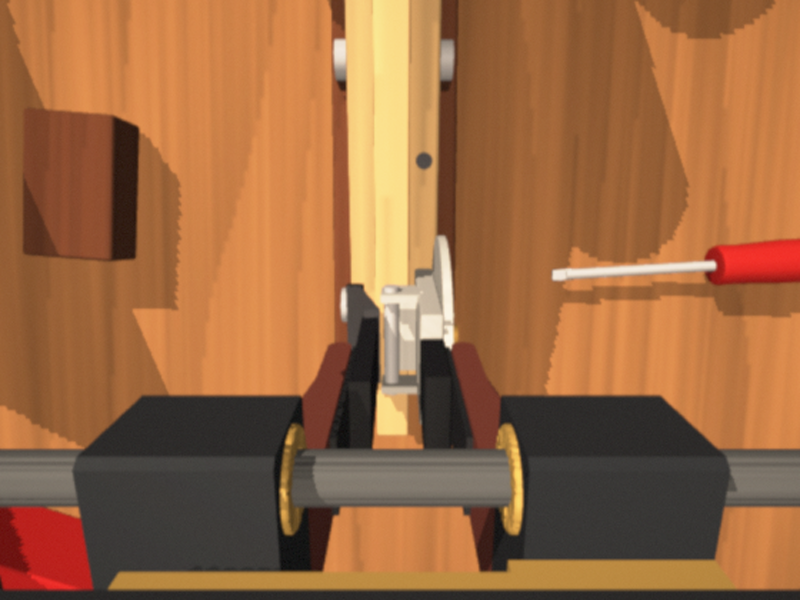

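w5 shows the clip straddling the rib, with the bridge making contact at the expected height. I'll seat it, let go, and view the dial from the front.

```bash
python3 - <<'E'
from h import *
J=np.load("fit.npz")["J"]; f0=np.array(get_ft_force())
print(movel(at(J,(-.001,-.0651,.1275)),v=.02,until_force=2.5),np.array(get_ft_force())-f0)
t=J[:3,:3].T@(np.array(get_tcp_pos())-J[:3,3]); print("tcp in jig",t)
command_gripper(1.); print(get_ft_force(),get_time())
movel(at(J,(t[0],-.0651,.21)),v=.2)
v=view(at(J,(.019,-.065,.078)),38,0,.27,[210,195,180,225]); print(v)
a=np.array(get_tcp_pos())
move_pose(v[1],v[2]); wait(.3); snap("wrist","w6"); print(get_time())
from fit import rect
z=np.load("pics/w6.npz");C=(z["K"],z["T"]);G=J.copy();G[:3,3]=at(J,(0,-.065,.046))
a=rect(G,C,z["im"],560); s=cv2.resize(z["im"][80:320,120:440],(240,180))
cv2.imwrite("pics/dial2.png",np.hstack([a,cv2.copyMakeBorder(s,0,380,0,0,cv2.BORDER_CONSTANT)])[:,:,::-1])
E
```

```text
True [ 0.2902 -1.3206 -1.9206]
tcp in jig [ 0.0016 -0.0652  0.1278]
[-0.2621  0.1448  0.75  ] 12.5083
(np.float64(1.02140678630011), [0.6458393007877689, -0.051070025576644085, 0.18271663153003642], [-0.210415178330134, 0.8755130434132922, 0.3197574579597724, -0.2948856246421607], 225)
14.3917
stand [0.5033 0.3076 0.2464] [-0.4 -4.6  1.7 -3.1  2.8  3.1  0.7  0.8 -0.4  0.3 -0.3 -0.1 -0.8  0.5
 -1.9  1.5]
stud,jig [ 0.5613  0.0439  0.0197 -0.0002 -0.0014 -0.0001] [ 0.6  0.5 -0.3  0.5 -0.7 -0.4  1.5  0.3 -0.7 -0.5  0.   0.   0.  -1.
 -0.2  0.5  0.  -0.   0.1  0.1  0.2 -0.7  0.6 -0.2 -0.4]
[[ 0.9998 -0.0194  0.003   0.5611]
 [ 0.0197  0.9882 -0.152   0.0425]
 [ 0.      0.1521  0.9884  0.0422]
 [ 0.      0.      0.      1.    ]]
```

View pics/dial2.png

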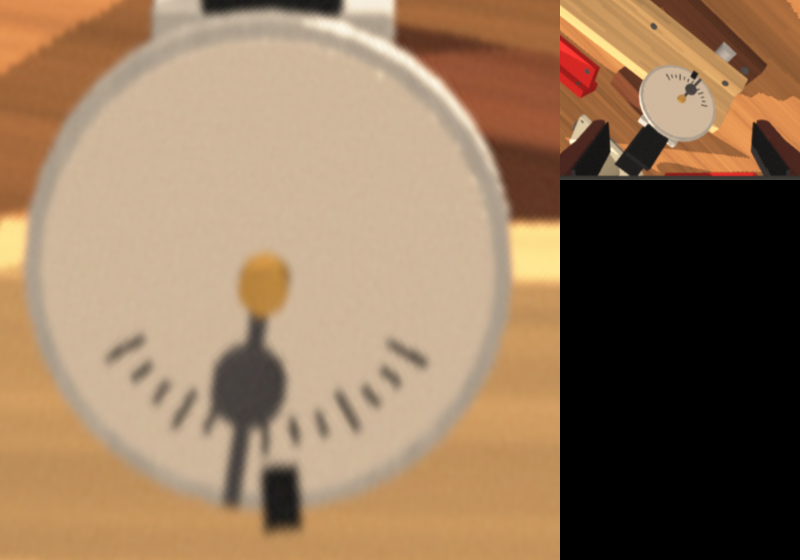

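The dial2 view shows the clip square on the rib, the pointer tip at (232,503) and the mark clear of it at (282,497), giving an index of about 0.062. Next I'll check the seating depth numerically from this picture.

```bash
python3 - <<'E' | tail -12
from fit import *
z=np.load("pics/w6.npz");C=(z["K"],z["T"]);im=z["im"];J=np.load("fit.npz")["J"]
G=J.copy();G[:3,3]=at(J,(0,-.065,.046))
def M(px,N=560,h=.045):
    P=[ap(G,(px,y,zz)) for y,zz in [(-h,.036+h),(h,.036+h),(h,.036-h),(-h,.036-h)]]
    return cv2.getPerspectiveTransform(proj(C,P).astype(np.float32),np.float32([[0,0],[N,0],[N,N],[0,N]]))
inv=np.linalg.inv(M(.019))
def onj(uv,px):
    p=inv@[uv[0],uv[1],1]; w=onplane(C,p[:2]/p[2],at(J,(px,0,0)),J[:3,0]); return (J[:3,:3].T@(w-J[:3,3]))*1000
for n,uv,px in(("centre",(269.5,260),.019),("centre if x-3mm",(269.5,260),.016),("hub",(264,282),.0225),("ribfront L",(15,275),.007),("ribfront R",(535,279),.007),("ribback L",(15,216),-.007),("ribback R",(535,219),-.007),("disc top",(269.5,12),.019),("disc bot",(269.5,507),.019)): print(n,onj(uv,px))
g=cv2.cvtColor(im,cv2.COLOR_RGB2GRAY)
r=cv2.warpPerspective(g,M(.019),(560,560),flags=cv2.INTER_CUBIC)
print("colL",[int(v) for v in r[195:300:6,10:20].mean(1)]); print("colR",[int(v) for v in r[195:300:6,530:545].mean(1)])
E
```

```text
[ 0.      0.      0.      1.    ]]
centre [ 19.     -66.6875  85.2143]
centre if x-3mm [ 16.     -67.0117  82.9701]
hub [ 22.5    -67.1786  84.355 ]
ribfront L [   7.     -111.1911   73.6908]
ribfront R [  7.     -22.9103  73.0117]
ribback L [  -7.     -115.3933   73.6991]
ribback R [ -7.     -21.6182  73.158 ]
disc top [ 19.     -66.6875 125.0714]
disc bot [ 19.     -66.6875  45.5179]
colL [108, 109, 115, 150, 199, 223, 225, 226, 226, 225, 224, 217, 195, 181, 168, 158, 156, 156]
colR [64, 65, 64, 66, 109, 193, 223, 222, 222, 224, 226, 228, 228, 225, 205, 173, 159, 158]
```

The seating agrees with the contact height to about 1 mm. Now I'll grip the bare half and rock it, rolling about the high bar.

```bash
cat > rock.py <<'E'
from h import *
f=np.load("fit.npz");J=f["J"];S=f["S"];L0=np.linalg.inv(S)@J; p0=np.arctan2(20,130)
ax=np.array([.05,.04]); n=lambda p:np.array([-np.sin(p),np.cos(p)]); e=lambda p:np.array([np.cos(p),np.sin(p)])
s0=(ax+.01*n(p0)-L0[1:3,3])@e(p0)
def jigpose(p):
    o=ax+.01*n(p)-(s0-.01*(p-p0))*e(p); L=L0.copy(); L[1:3,3]=o
    L[:3,:3]=L0[:3,:3]@Ro.from_euler("x",p-p0).as_matrix(); return S@L
def tcp():
    T=np.eye(4);T[:3,:3]=R_(get_ee_rot());T[:3,3]=get_tcp_pos();return T
E
python3 - <<'E'
from rock import *
movel([.66,.09,.26],v=.3)
q=tool(J,1); move_pose(at(J,(0,.05,.11)),q); wait(.1); f0=np.array(get_ft_force())
print(movel(at(J,(0,.05,.036)),v=.12,until_force=8),np.array(get_ft_force())-f0)
command_gripper(0.); X=np.linalg.inv(J)@tcp(); np.savez("grip.npz",X=X,f0=f0)
print("w",get_grip_width()*88,get_finger_force(),np.array(get_ft_force())-f0,get_time(),"s0",s0,np.abs(jigpose(p0)-J).max())
for p in np.linspace(p0,-.062,7)[1:]:
    T=jigpose(p)@X; movel([float(v) for v in T[:3,3]],frame=Q_(T[:3,:3]),v=.012)
    print(round(p,3),np.array(get_ft_force())-f0)
print(get_time())
E
```

```text
False [1.1757 0.5771 0.3143]
w 13.995496172769291 29.9602210521698 [0.7632 0.268  0.7346] 18.1083 s0 0.05044152547774252 1.1102230246251565e-16
0.117 [ 1.2605 -0.6066 -0.2182]
0.081 [ 1.4391 -0.6147  0.1459]
0.045 [ 1.5839 -0.8638  0.2051]
0.01 [ 1.4041 -1.2652  0.6109]
-0.026 [ 1.2552 -0.8523  0.6039]
-0.062 [ 0.0763 -2.0581  1.8322]
19.6583
```

```bash
python3 - <<'E' | tail -4
from rock import *
from fit import rect
f0=np.load("grip.npz")["f0"]; t=np.array(get_tcp_pos())
print(movel((t-[0,0,.003]).tolist(),v=.01,until_force=3),np.array(get_ft_force())-f0,(np.array(get_tcp_pos())-t)*1000)
wait(1.5)
Jn=jigpose(-.062); G=Jn.copy();G[:3,3]=at(Jn,(0,-.0665,.0465)); C=cam("scene")
im=np.mean([read_camera("scene").astype(np.float32) for _ in range(4)],0).clip(0,255).astype(np.uint8); wi=read_camera("wrist")
a=rect(G,C,im,400,.05)
c=proj(C,at(G,(.019,0,.036)))[0].astype(int); d=proj(C,at(Jn,(0,0,.05)))[0].astype(int)
b=cv2.resize(im[c[1]-25:c[1]+25,c[0]-25:c[0]+25],(400,400),interpolation=cv2.INTER_CUBIC)
e=cv2.resize(im[d[1]-50:d[1]+50,d[0]-100:d[0]+100],(400,200),interpolation=cv2.INTER_CUBIC)
w=cv2.resize(wi[:280],(400,200))
for P in [(0,-.12,.072),(0,.12,.072)]: print(proj(C,at(Jn,P))[0]-d,)
np.savez("pics/fin.npz",im=im,w=wi)
cv2.imwrite("pics/fin.png",np.vstack([np.hstack([a,b]),np.hstack([e,w])])[:,:,::-1]); print(get_ft_force(),get_time())
E
```

```text
True [ 1.4682 -0.2394  5.5732] [ 0.0182 -0.0526 -0.0484]
[-42.5933 -17.5484]
[45.3585  9.6313]
[-1.1773 -0.5536  5.6621] 21.6167
```

View pics/fin.png

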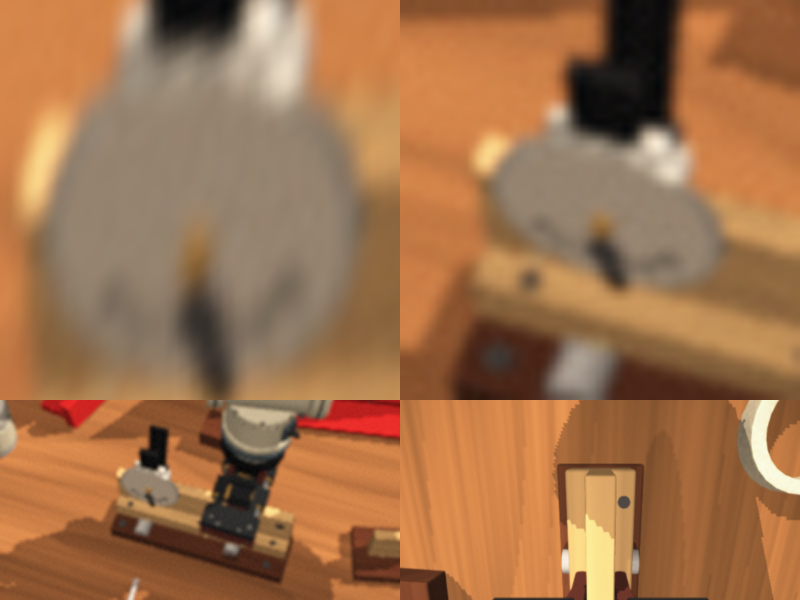

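The final composite shows the pointer and mark merged into one dark line at about (215,330) in the rectified dial, with the jig supported by the high bar. To rule out slip in the grip, I'll measure the actual lean from the base edges in the scene camera.

```bash
python3 - <<'E'
from rock import *
from scipy.optimize import minimize
C=cam("scene")
i0=cv2.resize(cv2.imread("pics/scene0.png")[:,:,::-1],(560,420),interpolation=cv2.INTER_AREA)
i1=np.load("pics/fin.npz")["im"]
def score(g,p,dz,dx):
    Jp=jigpose(p); s=0
    for (x,z,ys) in ((.022,0,(-.115,.115)),(.022,.022,(-.10,.115)),):
        for y in np.linspace(*ys,60):
            a,b=proj(C,[at(Jp,(x+dx,y,z+dz+.0025)),at(Jp,(x+dx,y,z+dz-.0025))])
            v=cv2.remap(g,np.float32([[a[0],b[0]]]),np.float32([[a[1],b[1]]]),cv2.INTER_LINEAR)[0]
            s+=(v[0]-v[1])
    return s
for n,im,c in(("init",i0,p0),("now",i1,-.062)):
    g=cv2.GaussianBlur(im[:,:,0].astype(np.float32),(0,0),.6)
    best=[(score(g,c+d,dz,0),d,dz) for d in np.arange(-.08,.081,.01) for dz in np.arange(-.006,.0061,.001)]
    b=sorted(best)[-4:][::-1]+sorted(best)[:2]
    print(n,[(round(float(s)),round(float(d),3),round(float(z),3)) for s,d,z in b])
print(get_ft_torque(),get_time())
E
```

```text
init [(1925, -0.01, -0.001), (1916, -0.02, -0.002), (1914, -0.02, -0.001), (1908, -0.01, -0.002), (938, -0.05, 0.006), (942, -0.04, 0.006)]
now [(1127, 0.06, -0.002), (1116, 0.07, -0.002), (1112, 0.05, -0.003), (1108, 0.06, -0.003), (10, -0.08, 0.006), (20, -0.08, 0.005)]
[ 0.1638  0.2003 -0.0341] 21.6167
```

```bash
python3 - <<'E'
from rock import *
C=cam("scene")
i0=cv2.resize(cv2.imread("pics/scene0.png")[:,:,::-1],(560,420),interpolation=cv2.INTER_AREA); i1=np.load("pics/fin.npz")["im"]
def dark(im,uv,r=3):
    g=cv2.resize(im[:,:,0],None,fx=8,fy=8,interpolation=cv2.INTER_CUBIC).astype(float); g=cv2.GaussianBlur(g,(0,0),6)
    c=np.round((np.array(uv)+.5)*8-.5).astype(int); R=r*8; w=g[c[1]-R:c[1]+R+1,c[0]-R:c[0]+R+1]; k=np.unravel_index(w.argmin(),w.shape)
    return (c+[k[1]-R,k[0]-R]+.5)/8-.5, w.min(),w.max()
dots=[]
for u,v in((81,400),(205,425),(332,451)):
    uv,lo,hi=dark(i0,(u/3.6+225,(v-306)/3.6+218)); w=onplane(C,uv,at(J,(.022,0,0)),J[:3,0]); q=J[:3,:3].T@(w-J[:3,3]); dots.append(q); print(uv,lo,hi,q*1000)
for q in dots:
    for p in(-.062,.01):
        pr=proj(C,at(jigpose(p),q))[0]; o,lo,hi=dark(i1,pr,4); print(p,pr.round(2),o.round(2),lo,hi)
    ps=np.arange(-.12,.1,.002); 
Jn=jigpose(-.062);G=at(Jn,(.019,-.0665,.0825)); c=proj(C,G)[0].astype(int); print("eye dot1",c+[-25+130/8,-25+278/8])
E
```

```text
[244.5625 247.0625] 139.97428741407575 203.54525406978448 [  22.     -104.6218   14.2091]
[281.3125 250.5625] 134.35945172738647 194.5980445321355 [22.      7.3653 35.7795]
[317.0625 257.9375] 132.62301862723976 191.04696562016053 [ 22.     105.5736  34.8683]
-0.062 [244.21 240.99] [243.44 244.94] 115.67569429412376 201.32224765091246
0.01 [244.06 242.98] [243.56 246.94] 80.7896833272028 201.1384320589123
-0.062 [283.94 249.45] [286.56 250.69] 32.31715346072642 192.39620508012376
0.01 [282.97 249.78] [286.56 250.69] 32.31715346072642 194.14318107337016
-0.062 [319.68 260.84] [315.69 264.81] 111.49078446823732 188.81346917673247
0.01 [318.91 259.88] [314.94 263.94] 119.40141814975695 188.81346917673247
eye dot1 [249.25 240.75]
```

```bash
python3 - <<'E'
from rock import *
C=cam("scene")
i0=cv2.resize(cv2.imread("pics/scene0.png")[:,:,::-1],(560,420),interpolation=cv2.INTER_AREA); i1=np.load("pics/fin.npz")["im"]
def dots(im,c,r):
    b=im[:,:,0].astype(np.float32); d=cv2.morphologyEx(cv2.resize(b,None,fx=6,fy=6,interpolation=cv2.INTER_CUBIC),cv2.MORPH_BLACKHAT,cv2.getStructuringElement(cv2.MORPH_ELLIPSE,(31,31)))
    d=cv2.GaussianBlur(d,(0,0),5); x0,y0=int((c[0]-r)*6),int((c[1]-r)*6); w=d[y0:y0+12*r,x0:x0+12*r]
    k=np.argwhere((w==cv2.dilate(w,np.ones((9,9))))&(w>12)); return [((np.array([x0+x,y0+y])+.5)/6-.5).round(2).tolist()+[int(w[y,x])] for y,x in k]
for n,im,cs in(("0",i0,[(247.1,243.7),(281.5,250.7),(316.8,257.9)]),("1",i1,[(248.9,240.4),(283.5,249.5),(319,260)])):
    for c in cs: print(n,c,dots(im,c,7))
for q in [(247.1,243.7),(281.5,250.7),(316.8,257.9)]:
    w=onplane(C,q,at(J,(.022,0,0)),J[:3,0]); q=J[:3,:3].T@(w-J[:3,3]); print((q*1000).round(1),[proj(C,at(jigpose(p),q))[0].round(2).tolist() for p in(-.1,-.062,-.03,0,.03)])
E
```

```text
0 (247.1, 243.7) [[247.42, 243.75, 40], [253.42, 248.92, 13]]
0 (281.5, 250.7) [[281.42, 250.58, 48]]
0 (316.8, 257.9) [[319.25, 250.42, 34], [317.08, 257.75, 44]]
1 (248.9, 240.4) [[246.08, 234.08, 12], [250.42, 234.08, 16], [255.25, 236.58, 20], [241.42, 239.25, 17], [248.75, 240.42, 45], [255.25, 246.58, 15]]
1 (283.5, 249.5) [[287.92, 242.58, 17], [286.75, 245.92, 22], [286.75, 250.75, 19], [289.92, 252.08, 19]]
1 (319, 260) [[311.58, 252.58, 27], [323.58, 252.58, 46], [319.92, 259.92, 51]]
[ 22.  -92.   35.6] [[249.03, 237.49], [248.52, 238.37], [248.16, 239.12], [247.86, 239.85], [247.62, 240.58]]
[22.   7.8 35.3] [[284.63, 249.45], [284.09, 249.6], [283.66, 249.74], [283.26, 249.88], [282.89, 250.02]]
[ 22.  104.9  34.8] [[319.78, 261.27], [319.42, 260.77], [319.09, 260.35], [318.76, 259.95], [318.41, 259.55]]
```

```bash
cat > lean.py <<'E'
from rock import *
from scipy.optimize import least_squares
C=cam("scene")
D0=[(247.42,243.75),(281.42,250.58),(317.08,257.75)]
Q=[]
for uv in D0:
    w=onplane(C,uv,at(J,(0,0,.022)),J[:3,2]); Q.append(J[:3,:3].T@(w-J[:3,3]))
def dots(im,c,r=6):
    b=im[:,:,0].astype(np.float32); d=cv2.morphologyEx(cv2.resize(b,None,fx=6,fy=6,interpolation=cv2.INTER_CUBIC),cv2.MORPH_BLACKHAT,cv2.getStructuringElement(cv2.MORPH_ELLIPSE,(31,31)))
    d=cv2.GaussianBlur(d,(0,0),5); x0,y0=int((c[0]-r)*6),int((c[1]-r)*6); w=d[y0:y0+12*r,x0:x0+12*r]
    k=np.argwhere((w==cv2.dilate(w,np.ones((9,9))))&(w>30)); return [((np.array([x0+x,y0+y])+.5)/6-.5) for y,x in k]
def lean(im,guess):
    obs=[]
    for i in(0,2):
        pr=proj(C,at(jigpose(guess),Q[i]))[0]; ks=dots(im,pr)
        obs.append(min(ks,key=lambda k:np.linalg.norm(k-pr)))
    def F(p): # lean, shift x, shift y along jig
        return np.concatenate([proj(C,np.array(at(jigpose(p[0]),Q[i]))+[p[1],p[2],0])[0]-o for i,o in zip((0,2),obs)])
    r=least_squares(F,[guess,0,0],x_scale=[.01,.001,.001]); return r.x,F(r.x),obs
E
python3 - <<'E'
from lean import *
print(np.array(Q)*1000)
print(lean(np.load("pics/fin.npz")["im"],.0)); print(get_time())
E
```

```text
[[ 14.2531 -97.1522  22.    ]
 [ 14.2054   3.1086  22.    ]
 [ 14.1773 102.6598  22.    ]]
(array([0.0109, 0.0001, 0.0044]), array([ 0.1135, -0.0047, -0.11  ,  0.0174]), [array([248.75  , 240.4167]), array([319.9167, 259.9167])])
21.6167
```

Measured lean is about +0.01 instead of -0.062, so the jig turned about 0.07 in the pads. I'll check for creep and then correct with feedback.

```bash
cat >> lean.py <<'E'
def look(g,n=4):
    return lean(np.mean([read_camera("scene").astype(np.float32) for _ in range(n)],0).clip(0,255).astype(np.uint8),g)[0]
def turn(d,v=.012,dz=0.): # rotate tool by d about the bar axis (rolling), relative to the present
    T=tcp(); a=jigpose(-.062); b=jigpose(-.062+d); N=b@np.linalg.inv(a)@T
    movel([float(x) for x in N[:3,3]+[0,0,dz]],frame=Q_(N[:3,:3]),v=v)
E
python3 - <<'E'
from lean import *
f0=np.load("grip.npz")["f0"]
R=tcp()[:3,:3]; print("tool tilt vs jig0 frame",Ro.from_matrix(R_(tool(J,1)).T@R).as_rotvec())
l=look(.01); print(l,get_time())
turn(-.04); wait(.3); l=look(.0); print(l,np.array(get_ft_force())-f0,get_ft_torque(),get_time())
wait(.8); print(look(-.02),get_time())
E
```

```text
tool tilt vs jig0 frame [ 0.0006 -0.2131  0.0003]
[0.0109 0.0001 0.0044] 21.8167
[-0.0196 -0.0002  0.005 ] [0.8224 0.8782 3.4674] [ 0.2167  0.1737 -0.038 ] 22.6083
[-0.0196 -0.0002  0.005 ] 23.6083
```

```bash
python3 - <<'E'
from lean import *
f0=np.load("grip.npz")["f0"]; cur=-.0196
for k in range(4):
    d=(-.063-cur)
    if abs(d)<.004: break
    turn(d*1.25 if k==0 else d); wait(.5); l=look(-.06); cur=l[0]; print(d,l,np.array(get_ft_force())-f0,get_time())
wait(.5)
# mark / pointer re-measure in the stored close-ups, subpixel
for nm,G in(("w1",Tz(.5033,.3076,.2464,.039)),("w6",None)):
    if G is None: G=J.copy();G[:3,3]=at(J,(0,-.0665,.0475))
    z=np.load(f"pics/{nm}.npz");K=(z["K"],z["T"]);im=z["im"].astype(np.float32)
    hub_px=.023
    N=600;h=.045
    P=[at(G,(.022,y,q)) for y,q in[(-h,.036+h),(h,.036+h),(h,.036-h),(-h,.036-h)]]
    M=cv2.getPerspectiveTransform(proj(K,P).astype(np.float32),np.float32([[0,0],[N,0],[N,N],[0,N]]))
    r=cv2.warpPerspective(im,M,(N,N),flags=cv2.INTER_CUBIC)
    sat=r[:,:,0]-r[:,:,2]; m=np.zeros((N,N),np.uint8); m[230:370,220:380]=(sat[230:370,220:380]>75)
    ys,xs=np.nonzero(m); hub=np.array([xs.mean(),ys.mean()])
    g=r.mean(2); blk=(g<45).astype(np.uint8); blk[:480]=0; blk[:,:200]=0; blk[:,400:]=0
    ys,xs=np.nonzero(blk); mk=np.array([xs.mean(),ys.mean()])
    # pointer: dark-grey stem rows
    pts=[]
    for y in list(range(465,525,4)):
        row=g[y,int(hub[0])-90:int(hub[0])+ (8 if nm=="w6" else 60)]; w=np.clip(105-row,0,None)*(row>40)
        if w.sum()>50: pts.append((int(hub[0])-90+(w*np.arange(len(w))).sum()/w.sum(),y))
    pts=np.array(pts); pa=np.arctan2(pts[:,0]-hub[0],pts[:,1]-hub[1])
    print(nm,"hub",hub,"mark",mk,len(xs),(xs.min(),xs.max(),ys.min(),ys.max()),"ang",np.arctan2(*(mk-hub)),"ptr",np.median(pa),pa.round(3))
E
```

```text
-0.0434 [-0.0593  0.0006  0.0062] [ 1.0971 -1.8738  3.8875] 24.625
w1 hub [294.7923 295.9877] mark [315.2964 524.2483] 1208 (np.int64(301), np.int64(329), np.int64(495), np.int64(549)) ang 0.08958678924738436 ptr 0.04530129912577408 [0.002 0.002 0.002 0.004 0.006 0.013 0.043 0.068 0.062 0.051 0.045 0.049
 0.046 0.049 0.045]
w6 hub [294.5362 298.7904] mark [312.7559 524.8919] 1471 (np.int64(298), np.int64(328), np.int64(498), np.int64(551)) ang 0.0804084340771201 ptr -0.14665907345189122 [-0.15  -0.149 -0.15  -0.15  -0.15  -0.15  -0.15  -0.147 -0.091 -0.075
 -0.089 -0.086 -0.088 -0.087 -0.09 ]
```

```bash
python3 - <<'E'
from lean import *
f0=np.load("grip.npz")["f0"]; cur=-.0593
for k in range(3):
    d=-.068-cur
    if abs(d)<.004: break
    turn(d,v=.006); wait(.4); l=look(-.06,8); cur=l[0]; print(d,l,np.array(get_ft_force())-f0,get_time())
wait(1.2); print(look(-.06,8),np.array(get_ft_force())-f0,get_grip_width()*88,get_time())
# scene: darkest blob direction from hub, in pixels, against predicted pointer/mark
im=np.mean([read_camera("scene").astype(np.float32) for _ in range(8)],0)
Jn=jigpose(cur);G=Jn.copy();G[:3,3]=np.array(at(Jn,(0,-.0665,.0465)))+[l[1],l[2],0] if 'l' in dir() else None
hub=proj(C,at(G,(.023,0,.036)))[0]; 
e=lambda a,r=.036,x=.023:proj(C,at(G,(x,r*np.sin(a),.036-r*np.cos(a))))[0]
print("hub",hub,"mark pred",e(.068,x=.020),"ptr pred",e(-cur))
g=cv2.resize(im.mean(2),None,fx=6,fy=6,interpolation=cv2.INTER_CUBIC);x0,y0=(hub*6).astype(int);w=g[y0-20:y0+100,x0-60:x0+80]
q=np.clip(75-w,0,None);yy,xx=np.mgrid[:w.shape[0],:w.shape[1]];print("dark centroid",((x0-60+(q*xx).sum()/q.sum())+.5)/6-.5,((y0-20+(q*yy).sum()/q.sum())+.5)/6-.5,(q>0).sum()/36)
E
```

```text
-0.008700000000000006 [-0.0728  0.0002  0.0061] [ 2.2014 -1.944   3.8001] 26.175
0.004760837113479063 [-0.0639  0.0005  0.0061] [ 2.2426 -2.6342  4.1794] 27.225
-0.0040855353727159704 [-0.0682  0.0003  0.0062] [ 2.3114 -2.0145  3.6375] 28.275
[-0.0682  0.0003  0.0062] [ 2.0265 -2.0411  4.3925] 13.838471706833433 29.875
hub [260.0961 233.0622] mark pred [261.0067 239.4324] ptr pred [260.6293 240.3628]
dark centroid 256.9622912546918 241.42251811865557 21.77777777777778
```

```bash
python3 -c "
from station import *
print(job_done(),get_time())"
```

```text
the job is handed in; nothing more can be done
the job is handed in; nothing more can be done
```

I handed the job in at about 30 s of the 51 s allowed: the gauge is clipped on the low half of the rib with its dial facing away, and the arm is still holding the jig against the high bar at a measured lean of -0.068 rad. I estimated the mark at +0.068 rad, give or take about 0.01, but the last dial picture came before that final adjustment and was too blurred to confirm the pointer is exactly on the mark. Seating depth was checked only to about 1–2 mm.

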